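Load a teapot bail on the drying wheel

ROBOT

A 6-joint arm with a two-finger parallel gripper is mounted at the origin on a cart in front of the work surface, level with it; the furniture and walls round the work are solid. World frame = base frame: x ahead of the robot, y to its left, z up, the work surface at z = 0. Lengths are in m, angles in rad, forces in N, time in s.
With the tool pointing down it reaches from about 0.325 to 0.775 m from the base axis. Payload 9.3 kg.
Tool frame: the origin (TCP) lies midway between the tips of the shut fingers; the grasp point (between the pads) lies 19 mm behind it; z points along the fingers, y is the direction in which the jaws open and shut (so a half turn about z gives the same grasp; the last joint's range is limited). The gripper opens to 85 mm and grips with 20 to 120 N. Pads are 22 mm wide; open, the fingers measure 114 mm over their backs; the gripper's body (76 mm by 85 mm) begins 54 mm behind the grasp point. The pads swing forward as they close: fully open they stand 13 mm farther back than shut.
Start: joints at [1.027, 0.259, 0.021, 1.334, 0, 1.418], TCP at [0.21, 0.509, 0.231] pointing down, gripper open.
Joint ranges: [-3.04, 3.04], [-0.91, 1.82], [-1.04, 1.36], [-1.92, 1.95], [-1.52, 1.45], [-3.14, 3.14]. Speed limits (rad/s): [2.22, 2.22, 2.79, 3.14, 3.14, 3.14].

INTERFACE

Orientations are given as [roll, pitch, yaw] about the fixed x, y, z axes, in that order (R = Rz(yaw) Ry(pitch) Rx(roll)).
In Python, from rig import bot, viewer gives the robot as it stands. The module is installed in compiled form; this text tells all that it offers. Calls block until the motion is done:
- bot.move_to(position, orientation): joint-space move of the TCP to a pose.
- bot.movel(position, ori=None, v=0.15, force_limit=None): straight line of the TCP; ori=None keeps the orientation; v is the mean speed in m/s. With force_limit (N) it stops when the force on the tool has changed by that much, and returns True; else False.
- bot.move_j(angles): joint-space move.
- bot.move_gripper(opening, newtons=None): finger opening in m; newtons is the grip in N (None keeps the last); returns when the fingers have stopped.
- bot.dwell(seconds).
- bot.ik(position, orientation): joint angles nearest the present ones, or None.
- viewer.snapshot(name): name is "scene" or "top"; returns a dict with "img" (400x640x3 uint8, blue, green, red), "mtx" (3x3 intrinsics, pixels), "eye" and "attitude" of the camera in the world. Camera axes: x right, y up, looking along -z (the intrinsics and any distortion apply to the point x, -y, -z); pixel columns grow to the right and rows downward; lengths in m; the calibration is good to about 2 mm. A picture is of the moment at which its call begins. There is no depth.
A pose or a line that the arm cannot do raises bot.IKError and nothing moves.
- bot.finish_job(): hands the job in, once; it reports no verdict.
Readings, each from a call of its own:
- bot.get_time_s(): time.
- bot.get_joint_pos(): joint angles.
- bot.get_qvel(): joint speeds.
- bot.get_joint_efforts(): joint torques, N m.
- bot.get_ee_pos(): TCP position.
- bot.get_orientation(): TCP orientation.
- bot.get_wrist_force(): force on the tool from outside, world axes, zero at the start.
- bot.get_ft_torque(): the same for the moment, N m.
- bot.get_width(): finger opening in m.
Only numpy, scipy, OpenCV 4.12 (cv2) and the standard library are available. Lean on these libraries where they do the work, as an engineer would, in place of code of your own. Each camera call takes 0.05 s, during which the arm holds its last target. There are 200 camera calls.

TASK

Turn the drying wheel until its red rim knob faces the white mark. Then pick up the bent teapot bail and, with the wheel still at the white mark, rest its two pins in the two V-notched posts, with its wooden grip up and back so that it leans on the two rear rests; set it down gently and let go. Last, turn the loaded wheel on until the red knob faces the blue mark, with the bail still resting in place, and leave the other things on the table where they stand.

Things in the scene. Friction and masses are not known exactly. Their poses are not given: they have to be found in the camera images.
- bail: U-shaped teapot bail, 103x204x18 mm, 0.16 kg, lying flat, two faces alike. Origin: middle of its underside; x from open end to grip, y along grip, z up. Wooden grip 18x18x80 mm (long in y) at x = 42.5; from it 9 mm steel rods at y = +-60 run to x = -42.5 and turn outward along y as pins ending in 18 mm brass balls at y = +-93. All axes 9 mm above the origin
- bail_pins (a point): point midway between the two pins, on their common axis, at (-42.5, 0, 9) mm of the bail; axes as the bail's
- bail_grip (a point): centre of the wooden grip, at (42.5, 0, 9) mm of the bail; axes as the bail's
- wheel_base: dark round base of the wheel, 270 mm diameter, fixed to the table; origin at its centre on the table; x points from the white mark through the axis, z up
- wheel (a joint): angle of the wheel's head about the vertical axis through the base origin, rad: 0 when the red knob faces the white mark, growing anticlockwise from above; at -0.9 it faces the blue mark. Stops at -1.6 and 1.6; starts between 0.6 and 1.3. Turns stiffly (0.22 N m, about 2.3 N at the knob) and stays where left
- rim_knob (a point): top centre of the red knob on the head: 18 mm diameter, stands 34 mm above the head, 98 mm from the wheel axis. The head is a grey disc of 222 mm diameter, its top 38 mm above the table
- white_mark (a point): outer top of the white tab on the base, on the side of the loader, 124 mm from the wheel axis; tab top 36 mm above the table
- blue_mark (a point): outer top of the blue tab on the base, 0.9 rad clockwise from the white one seen from above, 124 mm from the wheel axis
- cradle_notches (a point): where bail_pins lies when the bail is seated: on the head, 35 mm from the wheel axis toward the knob, 78 mm above the table. Axes turn with the head: x away from the knob, y along the line of notches, z up. Posts at y = +-74.5 mm, 12 mm thick (they go between rod and ball, 4 mm play each side), each with an upward-open 90 degree V, 34 mm wide, 17 mm deep
- cradle_rest (a point): where bail_grip lies when the bail is seated: 69.6 mm behind (+x) and 48.8 mm above cradle_notches, so the seated bail slopes up at 35 degrees toward +x. The two rear rests are short bars 48 to 72 mm to either side, under the bail's steel rods; the space round the grip's middle is free. Axes as cradle_notches
- tumbler: green ceramic tumbler, 65 mm wide, 84 mm tall; a bystander; origin at the centre of its underside
- stamp: small pink clay stamp standing on end, 23 mm wide, 50 mm tall; a bystander; origin at the centre of its underside
- tile_blue: half-blue test tile lying flat, 56x41x9 mm; a bystander; origin at the centre of its underside
- tile_olive: half-olive test tile lying flat, 56x41x9 mm; a bystander; origin at the centre of its underside
- cup: pink bisque cup, 68 mm wide, 62 mm tall; a bystander; origin at the centre of its underside
- rib: oval wooden rib lying flat, 104x45x9 mm; a bystander; origin at the centre of its underside

How it is judged:
By the outcome, as a careful person would: the job done as asked, in the order asked, and still so for the second after the job is handed in, with the robot touching nothing.
It also fails if it takes over 64 s, if anything falls off the work surface, if the arm or the gripper's body presses on something with over 40 N, if the wrist force passes 120 N, or if a joint passes its speed limit or range.

## Working session

There is one attempt and no reset: what is moved stays moved. The work goes in short steps, each a Python script; the robot and the scene stay as the last script left them, time stands still between calls to the robot, and variables do not carry over. Pictures are saved under pics/ and viewed, about 8 in all and at most 12, crops included, and the job is handed in when it is done.

```bash
mkdir -p pics; python3 - <<'E'
from rig import bot, viewer
import cv2, numpy as np
np.set_printoptions(precision=4,suppress=True)
for n in("scene","top"):
    s=viewer.snapshot(n); cv2.imwrite(f"pics/{n}0.png",s["img"])
    print({k:v for k,v in s.items() if k!="img"})
print(bot.get_time_s(),bot.get_ee_pos(),bot.get_orientation())
E
```

```text
{'mtx': array([[381.6509,   0.    , 314.2189],
       [  0.    , 381.6509, 199.6399],
       [  0.    ,   0.    ,   1.    ]]), 'eye': array([-0.0133, -0.3596,  0.8989]), 'attitude': array([ 0.7662, -0.0027, -0.9548])}
{'mtx': array([[420.4432,   0.    , 325.0286],
       [  0.    , 420.4432, 198.9025],
       [  0.    ,   0.    ,   1.    ]]), 'eye': array([0.4273, 0.0662, 1.1899]), 'attitude': array([ 0.1746, -0.0095, -1.5932])}
0.1 [0.2094 0.5083 0.2307] [-3.1404 -0.0002  2.7508]
```

View pics/scene0.png

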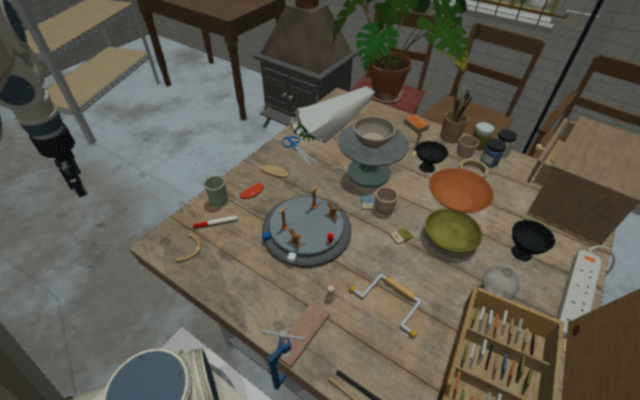

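View pics/top0.png

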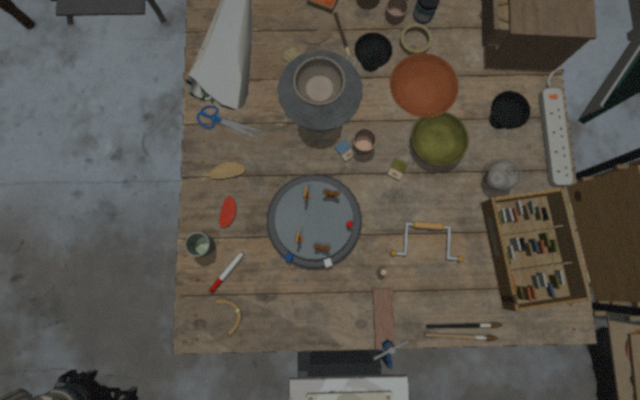

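The top view shows the wheel centre near (315,221), the red knob at (350,225), the white mark at (327,263) and the blue mark at (289,257). The bail's grip is at (430,226), with its balls at (394,253) and (460,259). I'll segment these features and crop in on them.

```bash
cat > h.py <<'E'
import cv2, numpy as np
from scipy.spatial.transform import Rotation as Rot
from rig import bot, viewer
np.set_printoptions(precision=4,suppress=True)
def cam(s):
    return np.array(s["mtx"]),np.array(s["eye"]),Rot.from_euler("xyz",s["attitude"]).as_matrix()
def proj(s,P):
    K,e,R=cam(s); c=(np.atleast_2d(P)-e)@R*[1,-1,-1]
    p=c@K.T; return p[:,:2]/p[:,2:]
def unproj(s,uv,z):
    K,e,R=cam(s); uv=np.atleast_2d(uv)
    d=(np.c_[uv,np.ones(len(uv))]@np.linalg.inv(K).T*[1,-1,-1])@R.T
    return e+d*((z-e[2])/d[:,2])[:,None]
def snap(n,f=None):
    s=viewer.snapshot(n)
    if f: cv2.imwrite(f"pics/{f}.png",s["img"])
    return s
def blob(s,name,box):
    x0,y0,x1,y1=box; h=cv2.cvtColor(s["img"][y0:y1,x0:x1],cv2.COLOR_BGR2HSV).astype(int); H,S,V=h[...,0],h[...,1],h[...,2]
    m={"red":((H<8)|(H>172))&(S>150)&(V>60),"blue":(H>100)&(H<125)&(S>140),"white":(S<60)&(V>150),
       "brass":(H>12)&(H<28)&(S>150)&(V>90)}[name].astype(np.uint8)
    n,l,st,c=cv2.connectedComponentsWithStats(m)
    return [(c[i]+[x0,y0],st[i,4]) for i in range(1,n) if st[i,4]>5]
E
python3 - <<'E'
from h import *
S={n:snap(n) for n in("scene","top")}
B={"top":((260,165,370,280),(380,210,475,275)),"scene":((255,185,360,275),(335,265,435,345))}
for n,s in S.items():
    for c in("red","blue","white"): print(n,c,*blob(s,c,B[n][0]))
    print(n,"brass",*blob(s,"brass",B[n][1]))
a=[cv2.resize(s["img"][y0:y1,x0:x1],(400,300),interpolation=cv2.INTER_CUBIC) for n,s in S.items() for x0,y0,x1,y1 in B[n]]
cv2.imwrite("pics/c1.png",np.vstack([np.hstack(a[:2]),np.hstack(a[2:])]))
E
```

```text
scene red (array([257.9048, 188.7143]), np.int32(63)) (array([329.925, 237.05 ]), np.int32(40))
scene blue (array([266.0612, 235.449 ]), np.int32(49))
scene white (array([291.3333, 255.6111]), np.int32(36))
scene brass (array([351.5789, 288.0526]), np.int32(19)) (array([412.7857, 333.5   ]), np.int32(28))
top red (array([349.3846, 224.0769]), np.int32(26))
top blue (array([288.5455, 256.7955]), np.int32(44))
top white (array([327.3636, 262.0909]), np.int32(22))
top brass (array([392.6667, 252.6667]), np.int32(15)) (array([460.    , 258.6923]), np.int32(13))
```

View pics/c1.png

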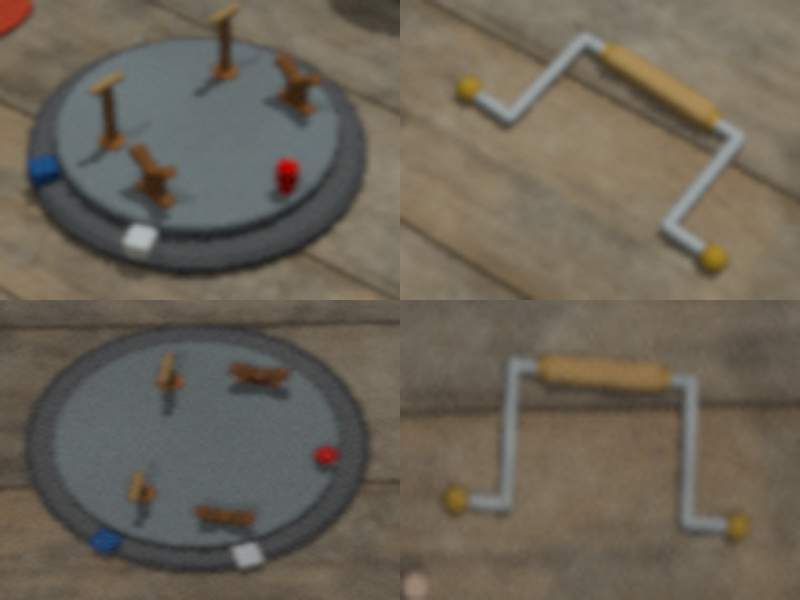

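```bash
cat > fit.py <<'E'
from h import *
from scipy.optimize import least_squares
S={n:snap(n) for n in("scene","top")}
M={"scene":dict(k=(329.9,237.05),w=(291.3,255.6),b=(266.1,235.4),balls=[(351.6,288.05),(412.8,333.5)],g=(400,287.7)),
   "top":dict(k=(349.4,224.1),w=(327.4,262.1),b=(288.5,256.8),balls=[(392.67,252.67),(460,258.7)],g=(428.7,225.6))}
def pol(c,r,a,z): return np.array([c[0]+r*np.cos(a),c[1]+r*np.sin(a),z])
# head extremes (columns/rows) seen in crops: left,right,top
E={"scene":(255+57*105/400,255+340*105/400),"top":(260+53*110/400,260+340*110/400)}
def rw(p):
    c,phi,th,r=p[:2],p[2],p[3],p[4]; o=[]
    for n in S:
        P=[pol(c,.098,phi+th,.057),pol(c,r,phi,.036),pol(c,r,phi-.9,.036)]
        o+=list((proj(S[n],P)-[M[n][k] for k in "kwb"]).ravel())
        rim=proj(S[n],[pol(c,.111,a,.037) for a in np.linspace(0,6.28,200)])
        o+=[rim[:,0].min()-E[n][0],rim[:,0].max()-E[n][1]]
    return np.array(o)
c0=unproj(S["top"],(314,220),.038)[0]
w=least_squares(rw,[*c0[:2],-2.8,1.,.118]); print("wheel cx cy phi th r",w.x); print(w.fun)
def rb(p):
    R=np.array([[np.cos(p[2]),-np.sin(p[2])],[np.sin(p[2]),np.cos(p[2])]]); o=[]
    L=np.array([[-.0425,.093],[-.0425,-.093],[.0425,0]]); P=np.c_[L@R.T+p[:2],[.009]*3]
    for n in S: o+=list((proj(S[n],P)-np.array([*M[n]["balls"],M[n]["g"]])).ravel())
    return np.array(o)
b0=unproj(S["top"],(428,240),.009)[0]
b=least_squares(rb,[*b0[:2],0.]); print("bail",b.x); print(b.fun)
np.save("w.npy",w.x);np.save("b.npy",b.x)
c,phi,th=w.x[:2],w.x[2],w.x[3]
def head(th,P):  # cradle coords relative to wheel axis, x away from knob
    a=phi+th+np.pi; R=Rot.from_euler("z",a).as_matrix(); return np.array(P)@R.T+[*c,0]
a=[]
for n,box in(("scene",(255,185,360,275)),("top",(260,165,370,280))):
    x0,y0,x1,y1=box; im=cv2.resize(S[n]["img"][y0:y1,x0:x1],(400,300),interpolation=cv2.INTER_CUBIC)
    def dr(P,col):
        for u,v in proj(S[n],P): cv2.circle(im,(int((u-x0+.5)*400/(x1-x0)),int((v-y0+.5)*300/(y1-y0))),2,col,-1)
    dr([pol(c,.111,t,.038) for t in np.linspace(0,6.28,60)],(0,255,255))
    dr(head(th,[(-.035+d,s*.0745,.0886) for s in(1,-1) for d in(-.017,.017)]+[(-.035,s*.0745,.0716) for s in(1,-1)]),(0,255,0))
    dr(head(th,[(-.098,0,.072)]),(255,255,0)); dr(head(th,[(.035,s*.06,.12) for s in(1,-1)]),(255,0,255))
    dr([pol(c,.124,phi,.036),pol(c,.124,phi-.9,.036)],(0,0,255)); a.append(im)
cv2.imwrite("pics/c2.png",np.hstack(a))
T=[unproj(S["top"],q,.0)[0] for q in((382,272),(200,245),(364,141))]; print("stamp,tumbler,cup approx",*T)
E
python3 fit.py
```

```text
wheel cx cy phi th r [ 0.5752  0.0821 -2.8477  1.0788  0.1247]
[ 0.2682  0.2243  0.3032 -0.153  -0.3357 -1.5348 -1.0033 -0.1957  0.2011
  0.1014  0.8185  0.1208  0.1758  0.0342 -0.7093  0.8026]
bail [ 0.511  -0.2338 -0.117 ]
[ 0.5714  0.2295  0.0178  0.1918 -0.2847  0.3333  0.4823 -0.2598 -0.4205
  0.0821 -0.7716 -0.1793]
stamp,tumbler,cup approx [ 0.4265 -0.1041  0.    ] [0.5127 0.4047 0.    ] [ 0.8079 -0.0685  0.    ]
```

View pics/c2.png

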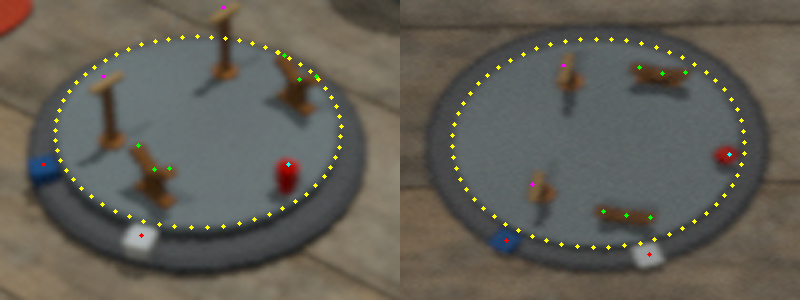

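The overlay matches the rim, posts, rests, knob and marks. The wheel axis is at (0.575, 0.082) and θ ≈ 1.08. First I'll turn the wheel by gripping the knob.

```bash
cat > turn.py <<'E'
from h import *
w=np.load("w.npy"); c,phi=w[:2],w[2]
ori=lambda a:[np.pi,0,(a+np.pi)%(2*np.pi)-np.pi]
pt=lambda a,z,r=.098:[c[0]+r*np.cos(a),c[1]+r*np.sin(a),z]
def turn(t0,t1,n,z=.045,hi=.16,v=.06):
    a0,a1=phi+t0,phi+t1
    for a in(a0,a1): print("ik",bot.ik(pt(a,z),ori(a)))
    bot.move_gripper(.045,25); bot.move_to(pt(a0,hi),ori(a0))
    print("hit",bot.movel(pt(a0,z),v=.12,force_limit=8)); bot.move_gripper(0,25); print("width",bot.get_width())
    F=0
    for a in np.linspace(a0,a1,n+1)[1:]:
        bot.movel(pt(a,z),ori(a),v=v); F=max(F,np.linalg.norm(bot.get_wrist_force()))
    print("Fmax",F,"t",bot.get_time_s(),bot.get_ee_pos())
    bot.move_gripper(.04); bot.movel(pt(a1,hi),v=.15)
E
python3 - <<'E'
from turn import *
turn(w[3],0,9)
print(bot.get_time_s())
for n,bx in(("scene",(255,205,360,275)),("top",(260,185,370,280))):
    s=snap(n,n+"1"); print(n,blob(s,"red",bx),proj(s,[pt(phi,.057)]))
print(bot.get_time_s())
E
```

```text
ik [-0.176   0.3881 -0.2907  0.892   0.     -1.5488]
ik [-0.0623  0.2834 -0.4582  0.8293  0.     -0.3563]
hit False
width 0.01664715256786248
Fmax 22.107934035711203 t 7.8167 [0.4792 0.0538 0.0455]
9.0833
scene [(array([295.    , 243.3488]), np.int32(43))] [[294.7397 243.4261]]
top [] [[325.2382 252.4415]]
9.1833
```

```bash
cat > bail.py <<'E'
from turn import *
b=np.load("b.npy")
Rz=lambda a:Rot.from_euler("z",a)
T0=Rot.from_euler("xyz",[np.pi,0,b[2]-np.pi])  # jaws must open along bail x -> see below
def tool(R_bail):  # tool orientation: z = -bail z, y along bail x
    return R_bail*Rot.from_matrix(np.array([[0,1,0],[1,0,0],[0,0,-1.]]))
hx=phi+np.pi
R_table=Rz(b[2]); R_seat=Rz(hx)*Rot.from_euler("y",-np.radians(35)); R_flat=Rz(hx)
grip=np.array([*(b[:2]+.0425*np.array([np.cos(b[2]),np.sin(b[2])])),.009])
zt=.004                    # TCP height at the grasp
off=np.array([0,0,zt-.009]) # TCP relative to grip centre, bail axes
notch=np.array([c[0]-.035*np.cos(hx),c[1]-.035*np.sin(hx),.078])
seat=notch+R_seat.apply([.085,0,0])
def tcp(g,R,flip=0):
    q=tool(R)*Rot.from_euler("z",np.pi*flip); return g+R.apply(off),q.as_euler("xyz")
E
python3 - <<'E'
from bail import *
print(grip,notch,seat)
for f in(0,1):
    for nm,g,R in(("tab",grip,R_table),("tabhi",grip+[0,0,.17],R_table),("flathi",seat+[0,0,.12],R_flat),("seathi",seat+[0,0,.07],R_seat),("seat",seat,R_seat)):
        p,o=tcp(g,R,f); print(f,nm,p,o,bot.ik(p,o))
    p,o=tcp(seat,R_seat,f); back=p-Rot.from_euler("xyz",o).apply([0,0,.09]); print("back",back,bot.ik(back,o))
E
```

```text
[ 0.5532 -0.2388  0.009 ] [0.5417 0.072  0.078 ] [0.6084 0.0921 0.1268]
0 tab [ 0.5532 -0.2388  0.004 ] [3.1416 0.     1.4538] [-0.5467  0.4961 -0.2259  0.8488  0.      1.1411]
0 tabhi [ 0.5532 -0.2388  0.174 ] [3.1416 0.     1.4538] [-0.5467  0.3686  0.0356  1.2378  0.      1.1411]
0 flathi [0.6084 0.0921 0.2418] [3.1416 0.     1.8647] [0.014  0.3705 0.2109 1.4112 0.     1.2909]
0 seathi [0.6111 0.093  0.1927] [2.5307 0.     1.8647] [-0.0886  0.0638 -0.5105  0.4204  0.2158  1.2524]
0 seat [0.6111 0.093  0.1227] [2.5307 0.     1.8647] [-0.0886  0.1407 -0.6323  0.2217  0.2158  1.2524]
back [0.5617 0.078  0.1964] [-0.1375 -0.026  -0.591   0.4393  0.2422  1.2102]
1 tab [ 0.5532 -0.2388  0.004 ] [ 3.1416  0.     -1.6878] [-0.5467  0.4961 -0.2259  0.8488  0.     -2.0005]
1 tabhi [ 0.5532 -0.2388  0.174 ] [ 3.1416  0.     -1.6878] [-0.5467  0.3686  0.0356  1.2378  0.     -2.0005]
1 flathi [0.6084 0.0921 0.2418] [ 3.1416  0.     -1.2769] [ 0.014   0.3705  0.2109  1.4112  0.     -1.8507]
1 seathi [0.6111 0.093  0.1927] [-2.5307  0.     -1.2769] [-0.0886  0.0638 -0.5105  0.4204  0.2158 -1.8892]
1 seat [0.6111 0.093  0.1227] [-2.5307  0.     -1.2769] [-0.0886  0.1407 -0.6323  0.2217  0.2158 -1.8892]
back [0.5617 0.078  0.1964] [-0.1375 -0.026  -0.591   0.4393  0.2422 -1.9314]
```

```bash
python3 - <<'E'
from bail import *
bot.move_gripper(.05,40)
bot.move_to(*tcp(grip+[0,0,.12],R_table))
s=snap("top","top2"); print("knob top",blob(s,"red",(260,185,370,280)),proj(s,[pt(phi,.057)]))
print("hit",bot.movel(tcp(grip,R_table)[0],v=.1,force_limit=10), bot.get_ee_pos())
bot.move_gripper(0,40); print("w",bot.get_width())
bot.movel(tcp(grip+[0,0,.19],R_table)[0],v=.15)
bot.move_to(*tcp(seat+[0,0,.10],R_seat)); print("w",bot.get_width(),bot.get_ee_pos(),bot.get_time_s(),bot.get_wrist_force())
a=[]
bx={"scene":(230,130,390,270),"top":(250,140,410,280)}
for n in bx:
    s=snap(n,n+"3"); x0,y0,x1,y1=bx[n]; im=cv2.resize(s["img"][y0:y1,x0:x1],(400,350),interpolation=cv2.INTER_CUBIC)
    p=bot.get_ee_pos(); R=R_seat; g=np.array(p)-R.apply(off)
    P=[g+R.apply([-.085,y,0]) for y in(-.093,.093)]
    print(n,proj(s,P),blob(s,"brass",bx[n]))
    for u,v in proj(s,P): cv2.circle(im,(int((u-x0+.5)*2.5),int((v-y0+.5)*2.5)),2,(0,255,0),-1)
    a.append(im)
cv2.imwrite("pics/c3.png",np.hstack(a))
E
```

```text
knob top [(array([325.08, 252.44]), np.int32(25))] [[325.2382 252.4415]]
hit False [ 0.5536 -0.239   0.0046]
w 0.017109635916856093
w 0.01706405193047893 [0.6115 0.0923 0.2226] 15.25 [ 0.009  -0.4019 -2.0464]
scene [[335.8441 205.5713]
 [269.405  189.4456]] [(array([268.6667, 189.    ]), np.int32(18)), (array([335.8421, 205.1579]), np.int32(19)), (array([290.75 , 210.125]), np.int32(8)), (array([329.2727, 220.8182]), np.int32(11)), (array([327.2143, 229.    ]), np.int32(14))]
top [[354.4374 213.0224]
 [281.2465 236.7648]] [(array([354.2353, 212.7059]), np.int32(17)), (array([280.3, 236.9]), np.int32(20))]
```

View pics/c3.png

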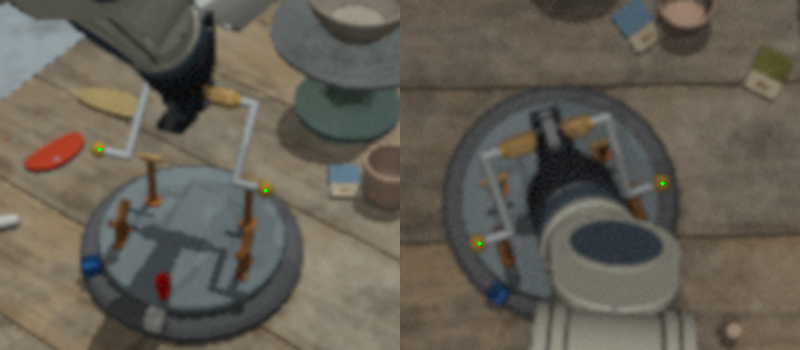

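```bash
python3 - <<'E'
from bail import *
sh=np.array([0,-.0007,0])
P=lambda dz:tcp(seat+sh+[0,0,dz],R_seat)[0]
print("hit1",bot.movel(P(.025),v=.12,force_limit=6))
print("hit2",bot.movel(P(-.004),v=.02,force_limit=2.0))
p=np.array(bot.get_ee_pos()); print("dz",p-P(0),bot.get_wrist_force(),bot.get_time_s())
a=[];bx={"scene":(230,150,370,270),"top":(250,160,390,280)}
for n in bx:
    s=snap(n,n+"4"); x0,y0,x1,y1=bx[n]; im=cv2.resize(s["img"][y0:y1,x0:x1],(400,343),interpolation=cv2.INTER_CUBIC)
    Q=[notch+R_seat.apply([0,y,0]) for y in(-.093,.093)]
    print(n,proj(s,Q),blob(s,"brass",bx[n]))
    for u,v in proj(s,Q): cv2.circle(im,(int((u-x0+.5)*2.86),int((v-y0+.5)*2.86)),2,(0,255,0),-1)
    a.append(im)
cv2.imwrite("pics/c4.png",np.hstack(a))
E
```

```text
hit1 False
hit2 True
dz [0.0001 0.0001 0.0006] [0.0895 0.2148 5.0531] 17.225
scene [[333.8817 230.1147]
 [271.869  214.1413]] [(array([291.2, 210. ]), np.int32(10)), (array([271.25  , 213.5833]), np.int32(12)), (array([329.1176, 221.7059]), np.int32(17)), (array([334. , 229.5]), np.int32(12)), (array([326. , 231.5]), np.int32(6))]
top [[351.1237 218.5228]
 [284.375  240.2222]] [(array([351.2667, 218.2   ]), np.int32(15)), (array([283.8462, 240.5385]), np.int32(13))]
```

View pics/c4.png

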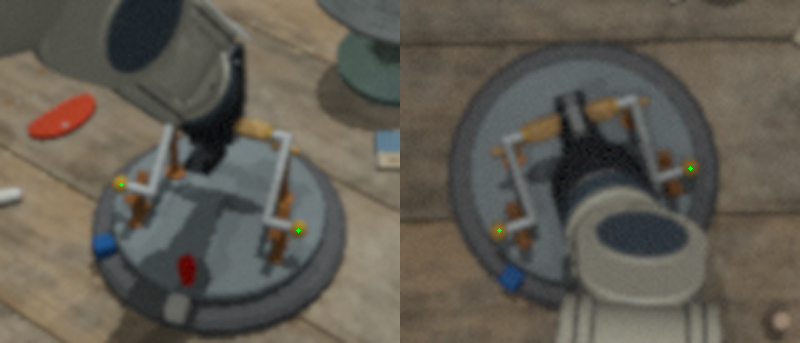

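The balls match the seated positions to within 1 px, and contact came 0.6 mm above nominal. Next I'll release, back off along the tool axis and check.

```bash
python3 - <<'E'
from bail import *
bot.move_gripper(.026); bot.move_gripper(.045); print(bot.get_wrist_force())
p=np.array(bot.get_ee_pos()); z=Rot.from_euler("xyz",bot.get_orientation()).apply([0,0,1])
print(bot.movel(p-.05*z,v=.06,force_limit=5), bot.movel(p-.12*z,v=.15,force_limit=5))
bot.move_to(pt(phi,.2,.13),ori(phi))
print(bot.get_time_s())
a=[];bx={"scene":(230,150,370,270),"top":(250,160,390,280)}
for n in bx:
    s=snap(n,n+"5"); x0,y0,x1,y1=bx[n]; im=cv2.resize(s["img"][y0:y1,x0:x1],(400,343),interpolation=cv2.INTER_CUBIC)
    Q=[notch+R_seat.apply([0,y,0]) for y in(-.093,.093)]+[notch+R_seat.apply([.085,y,0]) for y in(-.06,0,.06)]
    print(n,proj(s,Q)[:2],blob(s,"brass",bx[n]),"knob",proj(s,[pt(phi,.057)]),blob(s,"red",(260,205,370,275)))
    for u,v in proj(s,Q): cv2.circle(im,(int((u-x0+.5)*2.86),int((v-y0+.5)*2.86)),2,(0,255,0),-1)
    a.append(im)
cv2.imwrite("pics/c5.png",np.hstack(a))
E
```

```text
[ 0.0035  0.5642 -0.002 ]
False False
20.9083
scene [[333.8817 230.1147]
 [271.869  214.1413]] [(array([290.8, 210.2]), np.int32(10)), (array([271.3125, 213.9375]), np.int32(16)), (array([329.   , 221.875]), np.int32(16)), (array([334.2857, 229.5   ]), np.int32(14)), (array([326. , 231.5]), np.int32(6))] knob [[294.7397 243.4261]] [(array([295.0455, 243.4091]), np.int32(44))]
top [[351.1237 218.5228]
 [284.375  240.2222]] [(array([351.0909, 217.6364]), np.int32(11)), (array([284.3125, 240.9375]), np.int32(16))] knob [[325.2382 252.4415]] []
```

View pics/c5.png

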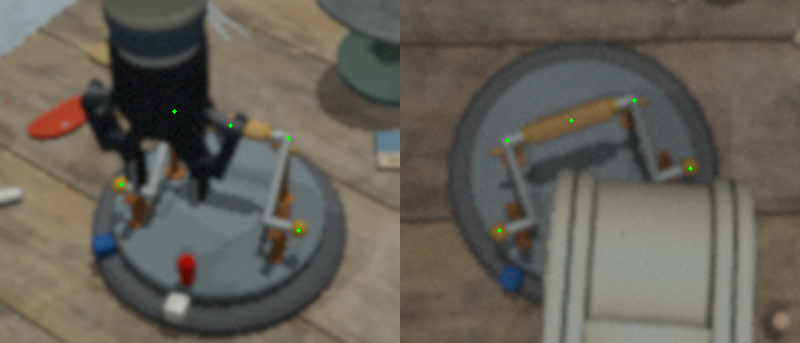

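The bail is seated, with its grip and balls on the predicted points, and the knob is at the white mark. Now the last turn to blue.

```bash
python3 - <<'E'
from turn import *
turn(0,-.9,12,v=.04)
bot.move_to([.35,.40,.30],ori(phi-.9)); print(bot.get_time_s())
a=[];bx={"scene":(230,150,370,270),"top":(250,160,390,280)}
hx=phi-.9+np.pi; Rs=Rot.from_euler("z",hx)*Rot.from_euler("y",-np.radians(35))
notch=np.array([c[0]-.035*np.cos(hx),c[1]-.035*np.sin(hx),.078])
for n in bx:
    s=snap(n,n+"6"); x0,y0,x1,y1=bx[n]; im=cv2.resize(s["img"][y0:y1,x0:x1],(400,343),interpolation=cv2.INTER_CUBIC)
    Q=[notch+Rs.apply([0,y,0]) for y in(-.093,.093)]+[notch+Rs.apply([.085,y,0]) for y in(-.06,0,.06)]
    print(n,proj(s,Q)[:2],blob(s,"brass",bx[n]),"knob",proj(s,[pt(phi-.9,.057)]),blob(s,"red",(255,205,370,275)))
    for u,v in proj(s,Q): cv2.circle(im,(int((u-x0+.5)*2.86),int((v-y0+.5)*2.86)),2,(0,255,0),-1)
    a.append(im)
cv2.imwrite("pics/c6.png",np.hstack(a))
E
```

```text
ik [-0.0623  0.2834 -0.4582  0.8293  0.     -0.3563]
ik [ 0.1084  0.326  -0.3918  0.8529  0.      0.7145]
hit False
width 0.01717279313236671
Fmax 13.690605267455641 t 27.0083 [0.4938 0.1391 0.0456]
29.525
scene [[305.4453 240.5965]
 [285.343  194.5922]] [(array([284.25, 194.  ]), np.int32(8)), (array([307.8571, 233.4286]), np.int32(7)), (array([322.8, 234.6]), np.int32(10)), (array([298.2857, 236.5714]), np.int32(7)), (array([305.52, 240.84]), np.int32(25))] knob [[274.1493 226.7789]] [(array([273.7949, 226.9231]), np.int32(39))]
top [[335.8871 247.2117]
 [277.6409 208.6277]] [(array([276.8   , 209.1333]), np.int32(15)), (array([335.875, 247.5  ]), np.int32(16))] knob [[293.7003 248.1552]] [(array([293.1786, 248.6071]), np.int32(28))]
```

View pics/c6.png

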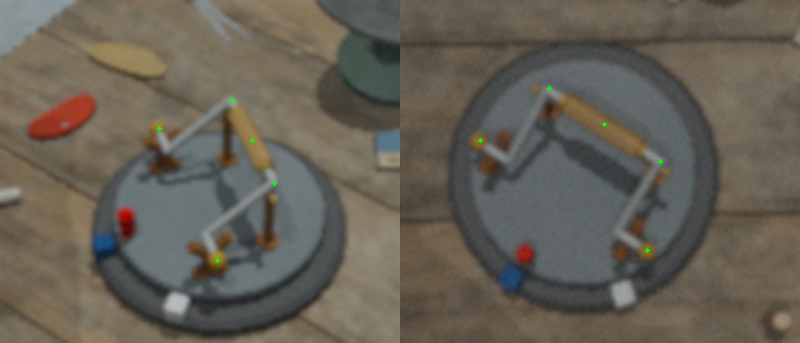

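```bash
python3 - <<'E'
from h import *
a=cv2.imread("pics/top0.png"); s=snap("top"); d=cv2.absdiff(a,s["img"]).max(2)
for n,(u,v) in dict(stamp=(382,272),tumbler=(200,245),cup=(364,141),tile_b=(345,149),tile_o=(397,169),rib=(226,172),ref=(440,140)).items(): print(n,d[v-12:v+12,u-12:u+12].mean())
print(bot.get_time_s()); bot.finish_job()
E
```

```text
stamp 3.3940972222222223
tumbler 5.659722222222222
cup 3.5572916666666665
tile_b 3.2881944444444446
tile_o 3.4340277777777777
rib 3.4027777777777777
ref 3.763888888888889
29.675
the job is handed in; nothing more can be done
```

The job is done and handed in at 29.7 s of the 64 s allowed; no verdict was reported.

- **Wheel to white:** I turned the wheel by gripping the red knob. Before I picked up the bail, the knob was within 0.3 px of its predicted white-mark position in both views.
- **Bail seated:** I lowered the bail at 35° with a 2 N stop; the wrist force reading after the stop was 5 N. Contact came 0.6 mm above the nominal height. After I let go, the pins and grip lay on their predicted points to within about 1 px, with the grip leaning on the rear rests.
- **Wheel to blue:** I turned the loaded wheel on by 0.9 rad. In the last pictures the knob faces the blue mark, about 0.7 px off, mostly radially rather than in angle. The bail is still in the notches and on the rests, to within about 1.3 px.
- **Forces:** The largest wrist force I read was 22 N, in the first turn.
- **Bystanders:** Comparing the top view before and after, all the bystanders differ only at noise level except the tumbler. It differs slightly more (5.7 against about 3.5), which I did not look into; the arm now hangs close to it and never worked near it at table height.

No check failed.

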